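# Stir the polishing beads and put the stirrer away

## Task

Take the wooden stirrer out of the black can and stir the beads in the steel bowl with it: three full turns clockwise as seen from above, foot down near the bowl's floor and circling about halfway out from the middle of that floor, so that the beads are shifted about and all stay in the bowl. Then stand the stirrer, foot down, in the metal can between the two amber bottles, and leave the bottles, spray can and mallet where they are.

Things in the scene. Friction and masses are not known exactly. Their poses are not given: they have to be found in the camera images.
- stirrer: Wooden rod, 13 mm across, with a red ball foot 22 mm across; 190 mm long overall, 40 g, loose. Origin: lowest point of the foot, on the rod's axis; z runs up along the rod, whose top end is at z = 190 mm. It starts in the black can, foot down, leaning about 20 degrees in any direction, its top about 180 mm above the bench.
- bowl: Steel bowl, fixed to the bench: 192 mm across at the rim, 126 mm at the base, 55 mm tall; walls 4 mm thick, sloping straight outwards; flat inner floor about 122 mm across, 6 mm above the bench. Origin: centre of its underside, z up. The spray can stands and the mallet lies beside it.
- black_can: Black plastic can in which the stirrer starts; 54 mm across outside, 48 mm inside (3 mm wall), 95 mm tall, floor 4 mm thick; fixed to the bench. Origin: centre of its underside, z up.
- amber_side_can: Bare metal can between the two amber bottles, empty: where the stirrer must end; 54 mm across outside, 48 mm inside (3 mm wall), 95 mm tall, floor 4 mm thick; fixed to the bench. Origin: centre of its underside, z up.
- green_side_can: The same bare metal can, but between the two green bottles, empty: not to be used; 54 mm across outside, 48 mm inside (3 mm wall), 95 mm tall, floor 4 mm thick; fixed to the bench. Origin: centre of its underside, z up.
- bead0: White ceramic ball, 26 mm across, about 22 g, loose, one of six lying in a loose ring on the bowl's floor, the middle of which is free. Origin: its centre.
- bead1: Brass ball, 26 mm across, about 22 g, loose, one of six lying in a loose ring on the bowl's floor, the middle of which is free. Origin: its centre.
- bead2: White ceramic ball, 26 mm across, about 22 g, loose, one of six lying in a loose ring on the bowl's floor, the middle of which is free. Origin: its centre.
- bead3: Brass ball, 26 mm across, about 22 g, loose, one of six lying in a loose ring on the bowl's floor, the middle of which is free. Origin: its centre.
- bead4: White ceramic ball, 26 mm across, about 22 g, loose, one of six lying in a loose ring on the bowl's floor, the middle of which is free. Origin: its centre.
- bead5: Brass ball, 26 mm across, about 22 g, loose, one of six lying in a loose ring on the bowl's floor, the middle of which is free. Origin: its centre.
- amber_l: Amber glass bottle with black cap, 50 mm across, 105 mm tall overall, loose, standing; origin: centre of its underside. It stands 74 mm from the middle of its metal can, on the can's +y side
- amber_r: Amber glass bottle with black cap, 50 mm across, 105 mm tall overall, loose, standing; origin: centre of its underside. It stands 74 mm from the middle of its metal can, on the can's -y side
- green_l: Green glass bottle with black cap, 50 mm across, 105 mm tall overall, loose, standing; origin: centre of its underside. It stands 74 mm from the middle of its metal can, on the can's +y side
- green_r: Green glass bottle with black cap, 50 mm across, 105 mm tall overall, loose, standing; origin: centre of its underside. It stands 74 mm from the middle of its metal can, on the can's -y side
- spray: Tall blue spray can, 60 mm across, 180 mm tall, loose, standing near one side of the bowl; origin: centre of its underside. The tallest thing near the work
- mallet: White-headed mallet lying on the bench on the other side of the bowl: head 80 mm long and 56 mm across, black handle 100 mm long and 26 mm thick along its -x, whole height 56 mm, loose; origin: on the bench below it, 45 mm behind the head's near face

How it is judged:
On the way, in this order (a step that is already met when the one before it is completed fails the run):
1. clockwise turn 1: foot under 20 mm above the bowl's floor, over 14 mm far of its middle (x of stirrer in the frame of bowl above 0.014 m and y of stirrer in the frame of bowl between -0.014 and 0.014 m and z of stirrer in the frame of bowl below 0.026 m and horizontal distance between stirrer and bowl below 0.07 m).
2. clockwise turn 1: foot under 20 mm above the bowl's floor, over 14 mm right of its middle (y of stirrer in the frame of bowl below -0.014 m and x of stirrer in the frame of bowl between -0.014 and 0.014 m and z of stirrer in the frame of bowl below 0.026 m and horizontal distance between stirrer and bowl below 0.07 m).
3. clockwise turn 1: foot under 20 mm above the bowl's floor, over 14 mm near of its middle (x of stirrer in the frame of bowl below -0.014 m and y of stirrer in the frame of bowl between -0.014 and 0.014 m and z of stirrer in the frame of bowl below 0.026 m and horizontal distance between stirrer and bowl below 0.07 m).
4. clockwise turn 1: foot under 20 mm above the bowl's floor, over 14 mm left of its middle (y of stirrer in the frame of bowl above 0.014 m and x of stirrer in the frame of bowl between -0.014 and 0.014 m and z of stirrer in the frame of bowl below 0.026 m and horizontal distance between stirrer and bowl below 0.07 m).
5. clockwise turn 2: foot under 20 mm above the bowl's floor, over 14 mm far of its middle (all of step 1).
6. clockwise turn 2: foot under 20 mm above the bowl's floor, over 14 mm right of its middle (all of step 2).
7. clockwise turn 2: foot under 20 mm above the bowl's floor, over 14 mm near of its middle (all of step 3).
8. clockwise turn 2: foot under 20 mm above the bowl's floor, over 14 mm left of its middle, at least four of the six beads over 12 mm from their starts (all of step 4 and (distance of each of bead2, bead3, bead4, bead5 from where it was at the start of the episode above 0.012 m or distance of each of bead1, bead3, bead4, bead5 from where it was at the start of the episode above 0.012 m or distance of each of bead1, bead2, bead4, bead5 from where it was at the start of the episode above 0.012 m or distance of each of bead1, bead2, bead3, bead5 from where it was at the start of the episode above 0.012 m or distance of each of bead1, bead2, bead3, bead4 from where it was at the start of the episode above 0.012 m or distance of each of bead0, bead3, bead4, bead5 from where it was at the start of the episode above 0.012 m or distance of each of bead0, bead2, bead4, bead5 from where it was at the start of the episode above 0.012 m or distance of each of bead0, bead2, bead3, bead5 from where it was at the start of the episode above 0.012 m or distance of each of bead0, bead2, bead3, bead4 from where it was at the start of the episode above 0.012 m or distance of each of bead0, bead1, bead4, bead5 from where it was at the start of the episode above 0.012 m or distance of each of bead0, bead1, bead3, bead5 from where it was at the start of the episode above 0.012 m or distance of each of bead0, bead1, bead3, bead4 from where it was at the start of the episode above 0.012 m or distance of each of bead0, bead1, bead2, bead5 from where it was at the start of the episode above 0.012 m or distance of each of bead0, bead1, bead2, bead4 from where it was at the start of the episode above 0.012 m or distance of each of bead0, bead1, bead2, bead3 from where it was at the start of the episode above 0.012 m)).
At the end, for the whole second after the job is handed in: Stirrer released, at rest, in the can between the amber bottles: foot within 24 mm of its axis, under 20 mm above its underside, lean under 34 deg. All beads in the bowl (within 85 mm of its axis, below 60 mm). Bottles, spray can, mallet within 25 mm of their starts, tilted under 0.2 rad (horizontal distance between stirrer and amber_side_can below 0.024 m and z of stirrer in the frame of amber_side_can below 0.02 m and angle between stirrer's own z axis and vertical below 0.6 rad and linear speed of stirrer below 0.03 m/s and horizontal distance between each of bead0, bead1, bead2, bead3, bead4, bead5 and bowl below 0.085 m and height (world z) of each of bead0, bead1, bead2, bead3, bead4, bead5 below 0.06 m and distance of each of amber_l, amber_r, green_l, green_r, spray, mallet from where it was at the start of the episode below 0.025 m and angle between each of amber_l, amber_r, green_l, green_r, spray, mallet's own z axis and vertical below 0.2 rad); the robot touches nothing.
It fails at once if a bottle or the spray can is knocked over (angle between any of amber_l, amber_r, green_l, green_r, spray's own z axis and vertical above 0.6 rad).
It fails at once if a bottle, the spray can or the mallet is moved more than 40 mm (distance of any of amber_l, amber_r, green_l, green_r, spray, mallet from where it was at the start of the episode above 0.04 m).
It fails at once if a bead leaves the bowl (horizontal distance between any of bead0, bead1, bead2, bead3, bead4, bead5 and bowl above 0.1 m).
It also fails if it takes over 72 s, if anything falls off the work surface, if the arm or the gripper's body presses on something with over 40 N, if the wrist force passes 120 N, or if a joint passes its speed limit or range.

## Robot

A 6-joint arm with a two-finger parallel gripper is mounted at the origin on the work surface. World frame = base frame: x ahead of the robot, y to its left, z up, the work surface at z = 0. Lengths are in m, angles in rad, forces in N, time in s.
With the tool pointing down it reaches from about 0.4 to 0.825 m from the base axis. Payload 7 kg.
Tool frame: the origin (TCP) lies midway between the tips of the shut fingers; the grasp point (between the pads) lies 19 mm behind it; z points along the fingers, y is the direction in which the jaws open and shut (so a half turn about z gives the same grasp; the last joint's range is limited). The gripper opens to 85 mm and grips with 20 to 120 N. Pads are 22 mm wide; open, the fingers measure 114 mm over their backs; the gripper's body (76 mm by 85 mm) begins 54 mm behind the grasp point. The pads swing forward as they close: fully open they stand 13 mm farther back than shut.
Start: joints at [-1.001, 0.359, 0.012, 0, -1.224, -0.288], TCP at [0.188, -0.648, 0.231] pointing down, gripper open.
Joint ranges: [-3.07, 3.07], [-1.43, 2.12], [-1.02, 1.25], [-3.03, 1.67], [-3.05, -0], [-3.03, 3.03]. Speed limits (rad/s): [2.39, 2.39, 3.01, 3.14, 3.14, 3.14].

## Interface

Orientations are given as a rotation vector (axis times angle).
In Python, from workcell import ctrl, vision, order gives the robot as it stands.
- The arm moves only by the tool play_rows, never from a script. Its argument "motion" is text: rows parted by semicolons, each of 7 numbers parted by spaces: the turn, a rotation vector about the tool's x, y, z in degrees, then the shift along the tool's x, y, z in mm, then the closure, from -1 (fully open) to 1 (shut). A call has 1 to 12 rows; each row is the pose to reach, as a shift and turn from the pose measured when the call began, along the tool's axes at that moment; what a row does not reach only later rows make up. A row lasts 1/12 s, in which the tool goes at most 41.7 mm and 7.16 degrees, less where a joint would pass 70% of its speed; a pose out of reach is approached as far as the arm can. A call with a gripper value outside its range is refused whole. The fingers move at their own pace and stop on an object; "squeeze" is the grip in N (left out, the last holds). Time passes only in rows, so rows that repeat a pose let the fingers close. It gives the time, the measured TCP pose, the force and the opening at its end, in the units of the state.
- ctrl.read_state(): the state, without advancing time (a new reading comes with each control period).
- vision.read_camera(name): name is "scene" or "top" or "wrist"; returns a dict with "img" (400x640x3 uint8, red, green, blue), "mtx" (3x3 intrinsics, pixels), "world_to_cam" (4x4, takes a point from world to camera coordinates); the wrist camera has in their place "tool_from_camera" (4x4, takes a point from camera to tool coordinates, whose origin is the TCP and whose axes are the flange's). Camera axes: x right, y down, z forward; pixel columns grow to the right and rows downward; lengths in m; the calibration is good to about 2 mm. A picture is of the moment at which its call begins: read the wrist's pose just before it. There is no depth.
- order.job_done(): hands the job in, once; it reports no verdict.
The state is a dict: "time_s": time; "q": joint angles; "joint_velocities": joint speeds; "joint_torque": joint torques, N m; "eef_pos": TCP position; "tcp_rot": TCP orientation; "contact_force": force on the tool from outside, world axes, zero at the start; "wrist_torque": the same for the moment, N m; "opening": finger opening in m.
Only numpy, scipy, OpenCV 4.12 (cv2) and the standard library are available. Lean on these libraries where they do the work, as an engineer would, in place of code of your own. Each camera call takes 0.05 s, during which the arm holds its last target. There are 200 camera calls.

## Working session

There is one attempt and no reset: what is moved stays moved. The work goes in short steps, Python scripts to look and compute and a tool call to move; the robot and the scene stay as the last step left them, time stands still between calls to the robot, and variables do not carry over. Pictures are saved under pics/ and viewed, about 8 in all and at most 12, crops included, and the job is handed in when it is done.

Besides the shell and the picture viewer there is one more tool, called after "Request:" by a JSON object that holds its "method" and its "body". play_rows: Moves the arm, as the interface text tells. Its arguments: {"type":"object","properties":{"motion":{"type":"string"},"squeeze":{"type":"number"}},"required":["motion"]}

```bash
mkdir -p pics
python3 - <<'E'
from workcell import ctrl, vision
import cv2,numpy as np
s=ctrl.read_state();print(s)
for n in("scene","top"):
    c=vision.read_camera(n);cv2.imwrite(f"pics/{n}0.png",c["img"][:,:,::-1]);np.savez(f"{n}0.npz",**c);print(n,c["mtx"],c["world_to_cam"])
c=vision.read_camera("wrist");print(c["tool_from_camera"])
E
```

```text
{'time_s': 0.0, 'q': array([-1.00090374e+00,  3.59372604e-01,  1.10692991e-02, -3.42598160e-04,
       -1.22409858e+00, -2.88121325e-01]), 'joint_velocities': array([-0.0012793 , -0.00090319, -0.00088919,  0.00043044, -0.00198817,
       -0.00044508]), 'joint_torque': array([-1.37580078e-03, -5.83323348e+01,  2.93420684e+01,  6.93649113e+00,
       -5.91177770e-03, -5.10700465e-05]), 'eef_pos': array([ 0.18754343, -0.64792699,  0.23037882]), 'tcp_rot': array([ 4.40908296e-01, -3.11011935e+00, -2.50362899e-03]), 'contact_force': array([-0.06408372,  0.51906797, -0.33907357]), 'wrist_torque': array([-0.01947843,  0.05899527,  0.0465852 ]), 'opening': 0.08550883055169294}
scene [[414.63753448   0.         325.03975526]
 [  0.         414.63753448 195.98058865]
 [  0.           0.           1.        ]] [[ 0.24203706  0.97002634 -0.02160946 -0.13053368]
 [ 0.53175944 -0.15124563 -0.83328066 -0.23644183]
 [-0.81157252  0.19019376 -0.55242771  1.44118359]
 [ 0.          0.          0.          1.        ]]
top [[494.47950073   0.         321.86139391]
 [  0.         494.47950073 196.31393119]
 [  0.           0.           1.        ]] [[ 0.02007699 -0.99956824 -0.0214536  -0.01294068]
 [-0.98058958 -0.0155007  -0.19545796  0.52747373]
 [ 0.19504102  0.02496138 -0.9804774   0.91817195]
 [ 0.          0.          0.          1.        ]]
[[-3.30611987e-04 -9.62043189e-01 -2.72897037e-01  6.87344183e-02]
 [ 9.99999945e-01 -3.26235381e-04 -6.14130605e-05 -7.61375568e-04]
 [-2.99466525e-05 -2.72897043e-01  9.62043244e-01 -1.42061520e-01]
 [ 0.00000000e+00  0.00000000e+00  0.00000000e+00  1.00000000e+00]]
```

View pics/scene0.png

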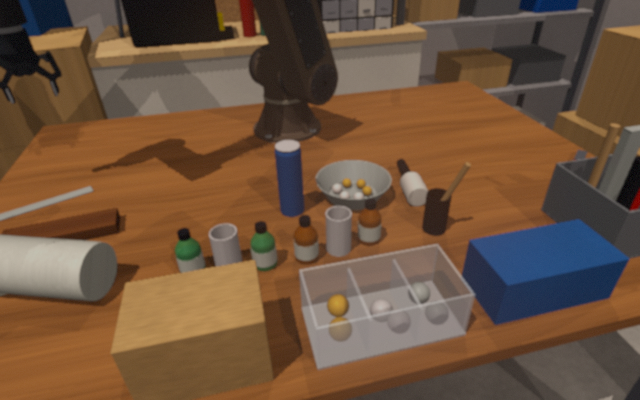

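View pics/top0.png

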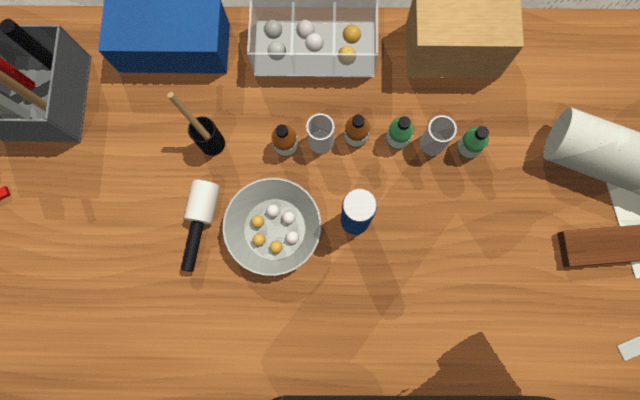

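The scene view shows the stirrer's top at about (465,166). The top view shows it at (172,96), with the black can's rim near (205,128), the amber can's rim near (320,126), the bowl's rim spanning x 223..321 and y 179..275, the spray can's top at (359,203) and the mallet at left (200,225).

```bash
cat > h.py <<'E'
import numpy as np,cv2
from scipy.spatial.transform import Rotation as R
def ray(K,W,uv):
    d=np.linalg.inv(K)@[uv[0],uv[1],1.]; A=W[:3,:3]; o=-A.T@W[:3,3]; d=A.T@d
    return o,d/np.linalg.norm(d)
def onz(K,W,uv,z):
    o,d=ray(K,W,uv); return o+d*(z-o[2])/d[2]
def tri(a,b):
    (o1,d1),(o2,d2)=a,b
    t=np.linalg.lstsq(np.c_[d1,-d2],o2-o1,rcond=None)[0]
    p,q=o1+t[0]*d1,o2+t[1]*d2; return (p+q)/2,np.linalg.norm(p-q)
def proj(K,W,p):
    c=W[:3,:3]@p+W[:3,3]; c=K@c; return c[:2]/c[2]
E
python3 - <<'E'
from h import *
T=np.load("top0.npz");S=np.load("scene0.npz");r=lambda c,uv:ray(c["mtx"],c["world_to_cam"],uv)
z=lambda uv,h:onz(T["mtx"],T["world_to_cam"],uv,h).round(4)
img=T["img"];hsv=cv2.cvtColor(img,cv2.COLOR_RGB2HSV)
print("bowl",z((272,227),.055),"amber",z((320,126),.095),"spray",z((359,203),.18),"mallet head",z((202,202),.04))
print("black",z((204.5,128.5),.095))
m=(hsv[...,2]<60).astype(np.uint8);n,l,st,ce=cv2.connectedComponentsWithStats(m)
for i in range(1,n):
    if st[i,4]>60: print("dark",st[i],ce[i].round(1))
m=((hsv[...,1]<70)&(hsv[...,2]>70)).astype(np.uint8);n,l,st,ce=cv2.connectedComponentsWithStats(m)
for i in range(1,n):
    if st[i,4]>60 and 150<ce[i][0]<500: print("grey",st[i],ce[i].round(1))
print("sttop",tri(r(T,(172,96)),r(S,(465,166))))
a=cv2.resize(img[80:165,150:235],None,fx=4.5,fy=4.5,interpolation=cv2.INTER_CUBIC)
b=cv2.resize(img[100:160,260:345],None,fx=4.5,fy=4.5,interpolation=cv2.INTER_CUBIC)
c=cv2.resize(S["img"][145:240,400:485],None,fx=4.5,fy=4.5,interpolation=cv2.INTER_CUBIC)
o=np.zeros((600,800,3),np.uint8);o[:a.shape[0],:a.shape[1]]=a;o[:c.shape[0],400:400+c.shape[1]]=c
bb=cv2.resize(b,None,fx=.66,fy=.66);o[400:400+bb.shape[0],:bb.shape[1]]=bb
cv2.imwrite("pics/crop1.png",o[...,::-1])
E
```

```text
bowl [0.4649 0.0918 0.055 ] amber [0.6572 0.0018 0.095 ] spray [ 0.4916 -0.0697  0.18  ] mallet head [0.5147 0.2355 0.04  ]
black [0.6493 0.2254 0.095 ]
dark [   0   19   56   51 1827] [26.2 43.3]
dark [353 115  10  13  77] [356.7 121.6]
dark [189 117  36  39 751] [207.7 137.4]
dark [  0 122  59  19 446] [ 24.8 130.9]
dark [276 125  12  13 111] [281.6 131.2]
dark [182 221  22  51 556] [192.2 245.2]
dark [558 232  11  34 165] [563.  249.1]
dark [283 396 257   4 851] [410.7 397.8]
grey [ 221    0  191   77 8606] [311.5  39.2]
grey [306 113  29  41 943] [320.3 132.4]
grey [ 420  115   37   41 1028] [437.9 134.5]
grey [478 127  10  10  70] [483.  132.1]
grey [386 130  27  19 182] [396.2 141.7]
grey [344 132  24  15 136] [354.7 140.8]
grey [457 135  28  23 206] [465.9 149.7]
grey [275 140  23  16 128] [287.6 150. ]
grey [ 222  178   99   98 7244] [271.8 225.9]
grey [ 184  180   35   44 1157] [201.5 201.2]
grey [342 189  35  33 903] [359.3 204.8]
sttop (array([0.68064487, 0.26332163, 0.17657756]), np.float64(0.003669235494823654))
```

View pics/crop1.png

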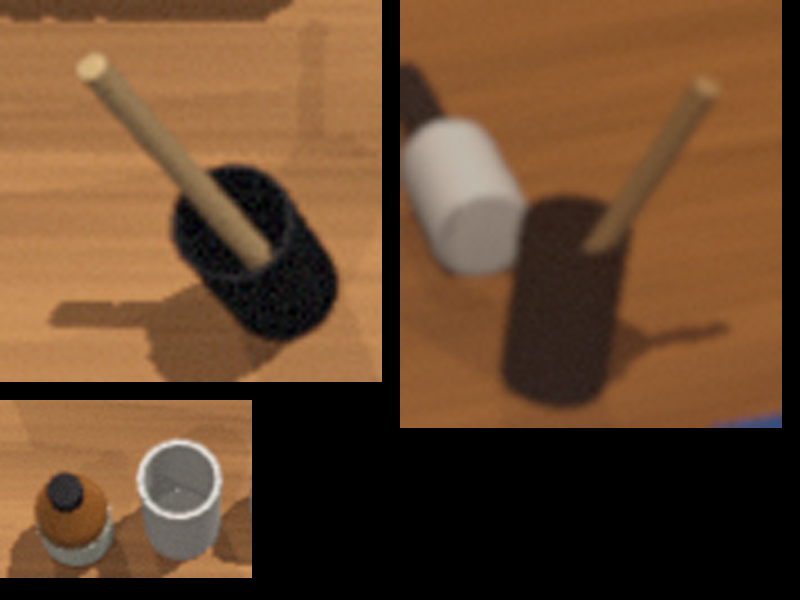

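The crop puts the rod's end at (170.7,94.7) in the top view and (468.4,164.6) in the scene view. The black rim's centre is at (201.6,129.1) and the amber rim's at (320.3,126.6) in the top view.

```bash
cat >> h.py <<'E'
def plan(Rt,pt,s=None):
    from workcell import ctrl
    s=s or ctrl.read_state(); R0=R.from_rotvec(s["tcp_rot"])
    print("turn deg",(R0.inv()*Rt).as_rotvec(degrees=True).round(1),"shift mm",(R0.inv().apply(pt-s["eef_pos"])*1000).round(1))
E
python3 - <<'E'
from h import *
T=np.load("top0.npz");S=np.load("scene0.npz");r=lambda c,uv:ray(c["mtx"],c["world_to_cam"],uv)
z=lambda uv,h:onz(T["mtx"],T["world_to_cam"],uv,h)
top,e=tri(r(T,(170.7,94.7)),r(S,(468.4,164.6)));bl=z((201.6,129.1),.095);print("top",top,e,"black",bl,"amber",z((320.3,126.6),.095),"bowl",z((271.5,226.7),.055))
u=top[:2]-bl[:2];print("az",np.degrees(np.arctan2(u[1],u[0])),np.linalg.norm(u));u/=np.linalg.norm(u)
foot=np.r_[bl[:2]-.013*u,.005];d=top-foot;print("len",np.linalg.norm(d),"lean",np.degrees(np.arccos(d[2]/np.linalg.norm(d))))
d/=np.linalg.norm(d)
zt=-d;y=np.cross([0,0,1.],u.tolist()+[0]);
for sg in(1,-1):
    yy=sg*y;x=np.cross(yy,zt);Rt=R.from_matrix(np.c_[x,yy,zt]);print(sg,x,yy,Rt.as_rotvec());plan(Rt,top-.035*d-.019*d+.09*d)
E
```

```text
top [0.68281775 0.2668427  0.17962384] 0.0004613039294913866 black [0.64801207 0.23092488 0.095     ] amber [0.65597749 0.00120104 0.095     ] bowl [0.46549113 0.0927687  0.055     ]
az 45.90091307707593 0.05001525825050759
len 0.18564592048629425 lean 19.842630578636694
1 [-0.65458463 -0.67550047  0.33943788] [-0.71813739  0.69590135  0.        ] [ 1.0982087  -2.59345028  0.19208913]
turn deg [  5.2  19.4 -29.4] shift mm [-740.7  747.2   17.9]
-1 [ 0.65458463  0.67550047 -0.33943788] [ 0.71813739 -0.69590135 -0.        ] [ 2.73385248  1.15766266 -0.47818174]
turn deg [ 26.   -7.  148.3] shift mm [-740.7  747.2   17.9]
```

Request:
{"method": "play_rows", "body": {"motion": "0 0 0 0 0 -40 -1;0 0 0 0 0 -80 -1;0 0 0 -30 30 -80 -1;0 0 0 -60 60 -80 -1;0 0 0 -90 90 -80 -1;0 0 0 -120 120 -80 -1;0 0 0 -150 150 -80 -1;0 0 0 -180 180 -80 -1;0 0 0 -210 210 -80 -1;0 0 0 -240 240 -80 -1;0 0 0 -270 270 -80 -1;0 0 0 -300 300 -80 -1", "squeeze": 40}}

```text
time_s: 1.15
eef_pos: [0.389, -0.2813, 0.311]
tcp_rot: [-0.441, 3.11, 0.002]
contact_force: [1.1, -0.4, -0.6]
opening: 0.0854
```

```bash
cat > t1.py <<'E'
import sys
from h import *
top=np.array([.6828,.2668,.1796]);u=np.array([np.cos(.801),np.sin(.801)]);le=np.radians(19.9)
d=np.r_[np.sin(le)*u,np.cos(le)];y=np.cross([0,0,1.],np.r_[u,0]);zt=-d
Rt=R.from_matrix(np.c_[np.cross(y,zt),y,zt])
if __name__=="__main__": plan(Rt,top-d*(.054-float(sys.argv[1])))
E
python3 t1.py .12
```

```text
turn deg [  5.2  19.5 -29.4] shift mm [-454.   455.9   70. ]
```

Request:
{"method": "play_rows", "body": {"motion": "0 0 0 -28 28 0 -1;0 0 0 -56 56 0 -1;0 0 -3 -84 84 0 -1;0 0 -6 -112 112 0 -1;0 0 -9 -140 140 0 -1;0 0 -12 -168 168 0 -1;0 0 -15 -196 196 0 -1;0 0 -18 -224 224 0 -1;0 0 -21 -252 252 0 -1;0 0 -24 -280 280 0 -1;0 0 -27 -308 308 0 -1;0 0 -30 -336 336 0 -1"}}

```text
time_s: 2.15
eef_pos: [0.6188, 0.1368, 0.3114]
tcp_rot: [-1.235, 2.888, 0.002]
contact_force: [0.3, -1.0, -0.1]
opening: 0.0856
```

```bash
python3 t1.py .12
```

```text
turn deg [-0.  19.9  0.4] shift mm [-160.6   43.4   69.8]
```

Request:
{"method": "play_rows", "body": {"motion": "0 4 0 -30 8 0 -1;0 8 0 -60 16 10 -1;0 12 0 -90 24 25 -1;0 16 0 -120 33 40 -1;0 20 0 -145 40 60 -1;0 20 0 -160 43 70 -1;0 20 0 -160 43 70 -1;0 20 0 -160 43 70 -1;0 20 0 -160 43 70 -1"}}

```text
time_s: 2.9
eef_pos: [0.6985, 0.2819, 0.2419]
tcp_rot: [1.107, -2.588, 0.194]
contact_force: [-0.3, -0.7, 0.2]
opening: 0.0854
```

```bash
python3 t1.py .12; python3 t1.py 0;python3 - <<'E'
from t1 import *
from workcell import ctrl,vision
s=ctrl.read_state();c=vision.read_camera("wrist")
Tw=np.eye(4);Tw[:3,:3]=R.from_rotvec(s["tcp_rot"]).as_matrix();Tw[:3,3]=s["eef_pos"]
W=np.linalg.inv(Tw@c["tool_from_camera"]);np.savez("w1.npz",img=c["img"],mtx=c["mtx"],W=W)
im=c["img"][:,:,::-1].copy();print(s["q"].round(2))
for k in(0,.035,.1): 
    p=proj(c["mtx"],W,top-k*d);print(k,p.round(1));cv2.circle(im,tuple(int(v) for v in p),3,(0,0,255),-1)
cv2.imwrite("pics/w1.png",im)
E
```

```text
turn deg [-0.1 -0.   0.4] shift mm [-0.7  0.7 -0. ]
turn deg [-0.1 -0.   0.4] shift mm [ -0.8   1.  120. ]
[ 0.67  0.71  0.55  0.05 -1.76 -1.43]
0 [329.1 211. ]
0.035 [328.9 196.6]
0.1 [328.5 178.1]
```

View pics/w1.png

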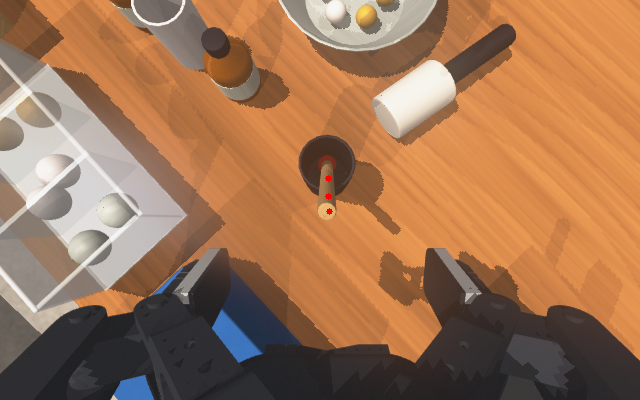

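The wrist view confirms the fit: the projected rod points lie within 2 px of the rod, whose end is at (327,212). I'll go down along the rod and close.

Request:
{"method": "play_rows", "body": {"motion": "0 0 0 0 0 20 -1;0 0 0 0 0 40 -1;0 0 0 0 1 60 -1;0 0 0 0 1 80 -1;0 0 0 0 1 100 -1;0 0 0 0 1 120 -1;0 0 0 0 1 120 -1;0 0 0 0 1 120 0;0 0 0 0 1 120 1;0 0 0 0 1 120 1;0 0 0 0 1 120 1;0 0 0 0 1 120 1", "squeeze": 50}}

```text
time_s: 3.95
eef_pos: [0.6702, 0.2533, 0.1315]
tcp_rot: [1.108, -2.592, 0.193]
contact_force: [0.1, -0.1, -0.2]
opening: 0.0259
```

Request:
{"method": "play_rows", "body": {"motion": "0 0 0 0 0 0 1;0 0 0 0 0 0 1;0 0 0 0 0 0 1;0 0 0 0 0 0 1"}}

```text
time_s: 4.28
eef_pos: [0.6704, 0.2534, 0.1317]
tcp_rot: [1.108, -2.592, 0.193]
contact_force: [-0.1, 0.4, 1.4]
opening: 0.0118
```

```bash
python3 t1.py 0.15
```

```text
turn deg [-0.2  0.2  0.4] shift mm [  -1.4   -0.  -147.2]
```

Request:
{"method": "play_rows", "body": {"motion": "0 0 0 0 0 -10 1;0 0 0 0 0 -20 1;0 0 0 0 0 -35 1;0 0 0 0 0 -50 1;0 0 0 0 0 -65 1;0 0 0 0 0 -80 1;0 0 0 0 0 -95 1;0 0 0 0 0 -110 1;0 0 0 0 0 -125 1;0 0 0 0 0 -140 1;0 0 0 0 0 -150 1;0 0 0 0 0 -150 1"}}

```text
time_s: 5.28
eef_pos: [0.7064, 0.2908, 0.2761]
tcp_rot: [1.11, -2.596, 0.193]
contact_force: [-0.1, -0.4, -0.3]
opening: 0.0117
```

```bash
cat > t2.py <<'E'
import sys
from h import *
Rv=R.from_matrix(np.diag([-1.,1,-1]))
if __name__=="__main__": plan(Rv,np.array([float(v) for v in sys.argv[1:4]]))
E
python3 t2.py .465 .093 .3
python3 - <<'E'
from t1 import *
from workcell import ctrl,vision
s=ctrl.read_state();R0=R.from_rotvec(s["tcp_rot"]);z=R0.as_matrix()[:,2]
ims=[]
for n in("scene","top"):
    c=vision.read_camera(n);im=c["img"][:,:,::-1].copy();W=c["world_to_cam"]
    for k in(-.054,.136): 
        p=proj(c["mtx"],W,s["eef_pos"]+k*z);cv2.circle(im,tuple(int(v) for v in p),2,(255,0,255),-1)
    p=proj(c["mtx"],W,s["eef_pos"]+.05*z).astype(int);x0=min(max(p[0]-65,0),510);y0=max(p[1]-75,0)
    ims.append(cv2.resize(im[y0:y0+150,x0:x0+130],(390,450)))
    cv2.imwrite(f"{n}_2.png",im)
cv2.imwrite("pics/l2.png",np.hstack(ims))
E
```

```text
turn deg [ -8.  -18.3  45.8] shift mm [300.   37.9  80.7]
```

View pics/l2.png

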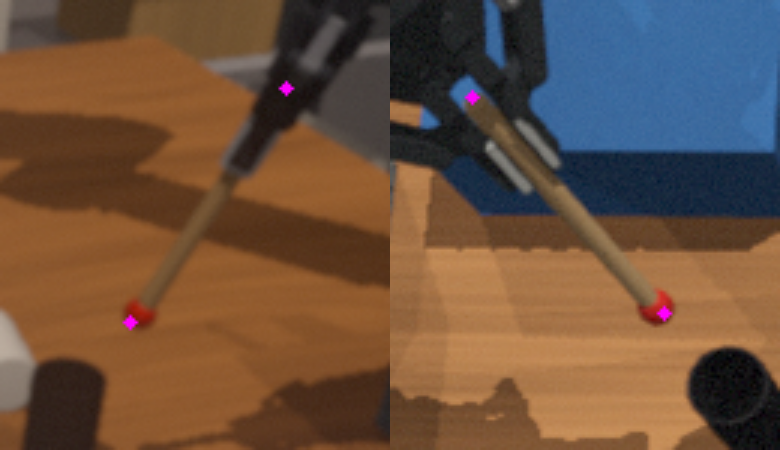

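The rod is held in line with the tool. The red foot sits close to the predicted point in both views. I'll measure its offset in the tool frame.

```bash
cat > foot.py <<'E'
from h import *
from workcell import ctrl,vision
def foot():
    s=ctrl.read_state();R0=R.from_rotvec(s["tcp_rot"]);g=s["eef_pos"]+.125*R0.as_matrix()[:,2];rs=[]
    for n in("scene","top"):
        c=vision.read_camera(n);hsv=cv2.cvtColor(c["img"],cv2.COLOR_RGB2HSV);W=c["world_to_cam"]
        m=(((hsv[...,0]<5)|(hsv[...,0]>172))&(hsv[...,1]>150)&(hsv[...,2]>60));p=proj(c["mtx"],W,g)
        yy,xx=np.nonzero(m);k=np.hypot(xx-p[0],yy-p[1])<14
        q=(xx[k].min()+xx[k].max())/2,(yy[k].min()+yy[k].max())/2;print(n,q,p.round(1),k.sum());rs.append(ray(c["mtx"],W,q))
    P,e=tri(*rs);t=R0.inv().apply(P-s["eef_pos"])*1000;print("foot centre world",P.round(4),"tool mm",t.round(1),"err",round(e*1000,1))
foot()
E
python3 foot.py
```

```text
scene (np.float64(461.5), np.float64(174.0)) [461.6 173.8] 28
top (np.float64(178.0), np.float64(104.0)) [178.3 103.3] 68
foot centre world [0.6752 0.2606 0.1545] tool mm [-1.000e-01  1.300e+00  1.261e+02] err 0.3
```

Request:
{"method": "play_rows", "body": {"motion": "0 -4 0 10 0 -15 1;0 -8 0 25 0 -15 1;0 -12 0 45 0 -10 1;0 -16 0 65 5 0 1;-2 -19 4 90 10 10 1;-4 -19 10 115 15 20 1;-5 -19 17 140 20 30 1;-6 -19 24 165 23 40 1;-7 -18 31 190 26 50 1;-8 -18 38 215 29 60 1;-8 -18 46 240 32 65 1;-8 -18 46 265 35 70 1"}}

```text
time_s: 6.48
eef_pos: [0.489, 0.1152, 0.2952]
tcp_rot: [-0.018, -3.13, 0.01]
contact_force: [0.3, 0.5, 0.9]
opening: 0.0116
```

```bash
python3 t2.py .465 .093 .3
```

```text
turn deg [-0.4 -0.6 -0.7] shift mm [ 23.8 -22.5  -4.4]
```

Request:
{"method": "play_rows", "body": {"motion": "0 0 0 12 -12 0 1;0 0 0 24 -24 0 1;0 0 0 24 -24 0 1;0 0 0 24 -24 15 1;0 0 0 24 -24 30 1;0 0 0 24 -24 45 1;0 0 0 24 -24 60 1;0 0 0 24 -24 75 1;0 0 0 24 -24 75 1;0 0 0 24 -24 75 1"}}

```text
time_s: 7.32
eef_pos: [0.4635, 0.0907, 0.2201]
tcp_rot: [-0.018, -3.129, 0.012]
contact_force: [-0.4, -0.4, -0.4]
opening: 0.0116
```

```bash
python3 foot.py;python3 t2.py .4655 .0917 .147
python3 - <<'E'
from h import *
a=[]
from workcell import vision
for n in("scene","top"):
    c=vision.read_camera(n)["img"][:,:,::-1]
    a.append(cv2.resize(c[130:240,280:430] if n=="scene" else c[160:290,200:350],(400,300)))
cv2.imwrite("pics/b3.png",np.hstack(a))
E
```

```text
scene (np.float64(351.0), np.float64(163.0)) [351.7 162.3] 25
top (np.float64(270.0), np.float64(225.5)) [270.4 225.7] 29
foot centre world [0.4622 0.0893 0.0937] tool mm [ -0.3  -0.4 126.4] err 2.8
turn deg [-0.4 -0.6 -0.7] shift mm [-1.9  1.  74.4]
```

View pics/b3.png

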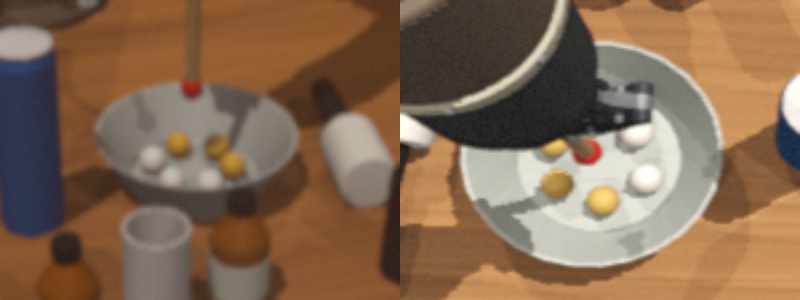

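The picture shows the foot above the bowl's middle with the beads in a ring around it. I'll lower it into the free middle.

Request:
{"method": "play_rows", "body": {"motion": "0 -0.5 -0.5 -2 1 12 1;0 -0.5 -0.5 -2 1 24 1;0 -0.5 -0.5 -2 1 36 1;0 -0.5 -0.5 -2 1 48 1;0 -0.5 -0.5 -2 1 58 1;0 -0.5 -0.5 -2 1 66 1;0 -0.5 -0.5 -2 1 72 1;0 -0.5 -0.5 -2 1 74 1;0 -0.5 -0.5 -2 1 74 1;0 -0.5 -0.5 -2 1 74 1"}}

```text
time_s: 8.35
eef_pos: [0.466, 0.092, 0.1479]
tcp_rot: [-0.004, -3.141, 0.009]
contact_force: [0.3, -0.4, -0.2]
opening: 0.0114
```

```bash
python3 t2.py .4655 .0917 .147; python3 -c "
import numpy as np
for t in range(0,195,15): print(t,round(28*np.cos(np.radians(t)),1),round(28*np.sin(np.radians(t)),1))"
```

```text
turn deg [-0.3 -0.  -0.2] shift mm [ 0.5 -0.3  0.9]
0 28.0 0.0
15 27.0 7.2
30 24.2 14.0
45 19.8 19.8
60 14.0 24.2
75 7.2 27.0
90 0.0 28.0
105 -7.2 27.0
120 -14.0 24.2
135 -19.8 19.8
150 -24.2 14.0
165 -27.0 7.2
180 -28.0 0.0
```

Request:
{"method": "play_rows", "body": {"motion": "0 0 0 -6 0 1 1;0 0 0 -12 0 1 1;0 0 0 -18 0 1 1;0 0 0 -24 0 1 1;0 0 0 -28 0 1 1;0 0 0 -28 0 1 1;0 0 0 -27 -7 1 1;0 0 0 -24 -14 1 1;0 0 0 -20 -20 1 1;0 0 0 -14 -24 1 1;0 0 0 -7 -27 1 1;0 0 0 0 -28 1 1", "squeeze": 70}}

```text
time_s: 9.35
eef_pos: [0.465, 0.0633, 0.1472]
tcp_rot: [-0.005, -3.141, 0.008]
contact_force: [0.1, 0.3, 0.0]
opening: 0.011
```

```bash
python3 t2.py .4655 .0917 .147; python3 foot.py
```

```text
turn deg [-0.3 -0.  -0.2] shift mm [-0.4 28.4  0. ]
scene (np.float64(341.0), np.float64(190.0)) [341.5 189.3] 28
top (np.float64(288.0), np.float64(230.5)) [288.5 229.4] 29
foot centre world [0.463  0.0629 0.0189] tool mm [  2.    0.2 128.2] err 2.1
```

Request:
{"method": "play_rows", "body": {"motion": "0 0 0 7 1 0 1;0 0 0 14 4 0 1;0 0 0 20 8 0 1;0 0 0 24 14 0 1;0 0 0 27 21 0 1;0 0 0 28 28 0 1;0 0 0 27 35 0 1;0 0 0 24 42 0 1;0 0 0 20 48 0 1;0 0 0 14 52 0 1;0 0 0 7 55 0 1;0 0 0 0 56 0 1"}}

```text
time_s: 10.45
eef_pos: [0.4655, 0.12, 0.1467]
tcp_rot: [-0.004, -3.141, 0.009]
contact_force: [-0.3, 0.0, -0.9]
opening: 0.0116
```

```bash
python3 t2.py .4655 .0917 .147; python3 foot.py
```

```text
turn deg [-0.3 -0.1 -0.1] shift mm [ -0.1 -28.3  -0.1]
scene (np.float64(361.5), np.float64(186.5)) [362.6 186.3] 18
top (np.float64(260.0), np.float64(228.5)) [260.3 228.8] 33
foot centre world [0.4655 0.1181 0.0217] tool mm [-1.00e-01 -1.20e+00  1.25e+02] err 3.7
```

Request:
{"method": "play_rows", "body": {"motion": "0 0 0 -7 -1 0 1;0 0 0 -14 -4 0 1;0 0 0 -20 -8 0 1;0 0 0 -24 -14 0 1;0 0 0 -27 -21 0 1;0 0 0 -28 -28 0 1;0 0 0 -27 -35 0 1;0 0 0 -24 -42 0 1;0 0 0 -20 -48 0 1;0 0 0 -14 -52 0 1;0 0 0 -7 -55 0 1;0 0 0 0 -56 0 1"}}

```text
time_s: 11.55
eef_pos: [0.4648, 0.0632, 0.147]
tcp_rot: [-0.006, -3.141, 0.009]
contact_force: [0.7, 0.4, -0.1]
opening: 0.0114
```

Request:
{"method": "play_rows", "body": {"motion": "0 0 0 7 1 0 1;0 0 0 14 4 0 1;0 0 0 20 8 0 1;0 0 0 24 14 0 1;0 0 0 27 21 0 1;0 0 0 28 28 0 1;0 0 0 27 35 0 1;0 0 0 24 42 0 1;0 0 0 20 48 0 1;0 0 0 14 52 0 1;0 0 0 7 55 0 1;0 0 0 0 56 0 1"}}

```text
time_s: 12.55
eef_pos: [0.4658, 0.1197, 0.1465]
tcp_rot: [-0.005, -3.14, 0.009]
contact_force: [-0.0, 0.0, -0.3]
opening: 0.0115
```

```bash
python3 t2.py .4655 .0917 .147; python3 foot.py
python3 - <<'E'
from h import *
a=[]
from workcell import vision
for n in("scene","top"):
    c=vision.read_camera(n)["img"][:,:,::-1]
    a.append(cv2.resize(c[130:240,280:430] if n=="scene" else c[160:290,200:350],(400,300)))
cv2.imwrite("pics/b4.png",np.hstack(a))
E
```

```text
turn deg [-0.3 -0.1 -0.2] shift mm [  0.3 -28.   -0.3]
scene (np.float64(362.0), np.float64(187.0)) [362.5 186.4] 26
top (np.float64(260.0), np.float64(228.5)) [260.5 228.6] 33
foot centre world [0.4658 0.1189 0.0201] tool mm [-1.000e-01 -1.000e-01  1.264e+02] err 2.6
```

View pics/b4.png

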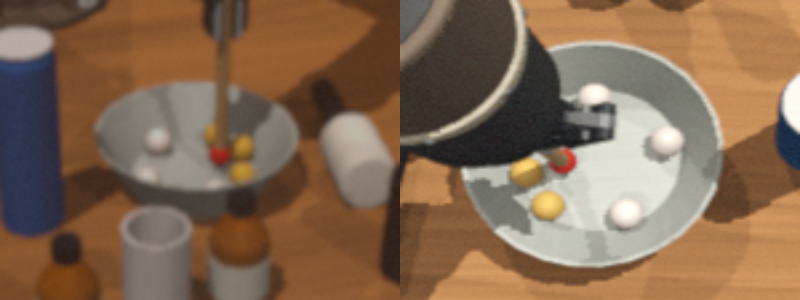

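The picture shows all six beads in the bowl and clearly shifted: three white ones pushed out to the wall and the brass ones bunched by the foot. I'll do the third turn.

Request:
{"method": "play_rows", "body": {"motion": "0 0 0 -7 -1 0 1;0 0 0 -14 -4 0 1;0 0 0 -20 -8 0 1;0 0 0 -24 -14 0 1;0 0 0 -27 -21 0 1;0 0 0 -28 -28 0 1;0 0 0 -27 -35 0 1;0 0 0 -24 -42 0 1;0 0 0 -20 -48 0 1;0 0 0 -14 -52 0 1;0 0 0 -7 -55 0 1;0 0 0 0 -56 0 1"}}

```text
time_s: 13.75
eef_pos: [0.4637, 0.0623, 0.1467]
tcp_rot: [-0.008, -3.14, 0.009]
contact_force: [-0.2, 0.2, 0.5]
opening: 0.0111
```

Request:
{"method": "play_rows", "body": {"motion": "0 0 0 7 1 0 1;0 0 0 14 4 0 1;0 0 0 20 8 0 1;0 0 0 24 14 0 1;0 0 0 27 21 0 1;0 0 0 28 28 0 1;0 0 0 27 35 0 1;0 0 0 24 42 0 1;0 0 0 20 48 0 1;0 0 0 14 52 0 1;0 0 0 7 55 0 1;0 0 0 0 56 0 1"}}

```text
time_s: 14.75
eef_pos: [0.4648, 0.1187, 0.1461]
tcp_rot: [-0.007, -3.139, 0.01]
contact_force: [0.1, -0.2, -0.9]
opening: 0.0113
```

Request:
{"method": "play_rows", "body": {"motion": "0 0 0 -7 -1 0 1;0 0 0 -14 -4 0 1;0 0 0 -20 -8 0 1;0 0 0 -24 -14 0 1;0 0 0 -27 -21 0 1;0 0 0 -28 -28 0 1;0 0 0 -27 -35 0 1;0 0 0 -24 -42 0 1;0 0 0 -20 -48 0 1;0 0 0 -17 -48 0 1;0 0 0 -17 -48 0 1"}}

```text
time_s: 15.67
eef_pos: [0.4807, 0.0701, 0.1466]
tcp_rot: [-0.008, -3.14, 0.01]
contact_force: [1.4, -0.0, -0.1]
opening: 0.011
```

```bash
python3 t2.py .656 .001 .29; python3 foot.py
```

```text
turn deg [-0.3 -0.1 -0.3] shift mm [-175.3  -69.1 -143.4]
scene (np.float64(345.0), np.float64(193.0)) [345.8 192.3] 27
top (np.float64(285.0), np.float64(222.0)) [285.4 221.7] 28
foot centre world [0.4799 0.069  0.0193] tool mm [  0.5  -0.3 127.2] err 2.9
```

Request:
{"method": "play_rows", "body": {"motion": "0 0 0 2 2 -8 1;0 0 0 4 4 -20 1;0 0 0 4 4 -40 1;0 0 0 4 4 -60 1;0 0 0 4 4 -80 1;0 0 0 4 4 -105 1;0 0 0 4 4 -130 1;0 0 0 4 4 -145 1;0 0 0 -15 -4 -145 1;0 0 0 -40 -14 -145 1;0 0 0 -65 -24 -145 1;0 0 0 -90 -34 -145 1"}}

```text
time_s: 16.77
eef_pos: [0.5726, 0.0374, 0.2928]
tcp_rot: [-0.005, -3.141, 0.009]
contact_force: [0.5, 1.0, -1.8]
opening: 0.0112
```

Request:
{"method": "play_rows", "body": {"motion": "0 0 0 -20 -8 0 1;0 0 0 -40 -16 0 1;0 0 0 -60 -24 0 1;0 0 0 -75 -30 0 1;0 0 0 -85 -35 0 1;0 0 0 -85 -35 0 1;0 0 0 -85 -35 0 1;0 0 0 -85 -35 0 1"}}

```text
time_s: 17.43
eef_pos: [0.657, 0.0026, 0.2932]
tcp_rot: [-0.005, -3.141, 0.008]
contact_force: [-0.5, -0.0, -0.1]
opening: 0.0112
```

```bash
python3 t2.py .656 .001 .29; python3 foot.py
python3 - <<'E'
from h import *
from workcell import vision,ctrl
s=ctrl.read_state();c=vision.read_camera("wrist")
Tw=np.eye(4);Tw[:3,:3]=R.from_rotvec(s["tcp_rot"]).as_matrix();Tw[:3,3]=s["eef_pos"]
W=np.linalg.inv(Tw@c["tool_from_camera"]);im=c["img"][:,:,::-1].copy()
for a in np.arange(0,6.28,.3):
    p=proj(c["mtx"],W,np.array([.656+.0255*np.cos(a),.0012+.0255*np.sin(a),.095]));cv2.circle(im,tuple(int(v) for v in p),1,(255,0,255),-1)
cv2.imwrite("pics/w5.png",im);t=vision.read_camera("top")["img"][:,:,::-1];cv2.imwrite("t5.png",t)
E
```

```text
turn deg [-0.3 -0.  -0.2] shift mm [ 1.  -1.5  3.2]
scene (np.float64(338.0), np.float64(182.5)) [338.6 182. ] 44
top (np.float64(319.0), np.float64(113.5)) [318.9 112.4] 51
foot centre world [0.6555 0.0014 0.1663] tool mm [  1.4  -0.5 127. ] err 0.7
```

View pics/w5.png

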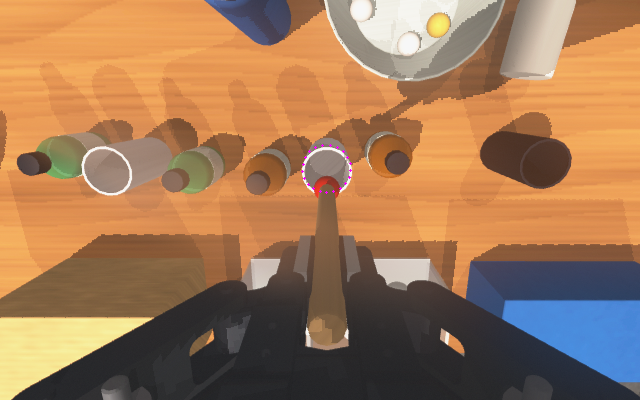

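The wrist view shows the amber can's rim lying on its predicted circle at about (327,171), with the foot coming over it. I'll lower.

Request:
{"method": "play_rows", "body": {"motion": "0 0 0 1 -1 15 1;0 0 0 1 -1 35 1;0 0 0 1 -1 55 1;0 0 0 1 -1 75 1;0 0 0 1 -1 95 1;0 0 0 1 -1 110 1;0 0 0 1 -1 125 1;0 0 0 1 -1 135 1;0 0 0 1 -1 143 1;0 0 0 1 -1 147 1;0 0 0 1 -1 147 1;0 0 0 1 -1 147 1"}}

```text
time_s: 18.63
eef_pos: [0.6564, 0.0009, 0.1473]
tcp_rot: [0.004, 3.14, -0.008]
contact_force: [0.2, 0.3, 0.3]
opening: 0.0112
```

```bash
python3 t2.py .656 .001 .144
python3 - <<'E'
from h import *
from workcell import vision
a=[]
for n in("scene","top"):
    c=vision.read_camera(n)["img"][:,:,::-1]
    a.append(cv2.resize(c[140:270,270:400] if n=="scene" else c[80:290,190:400],(400,400)))
cv2.imwrite("pics/p6.png",np.hstack(a))
E
```

```text
turn deg [-0.3  0.1 -0.1] shift mm [0.5 0.1 3.3]
```

View pics/p6.png

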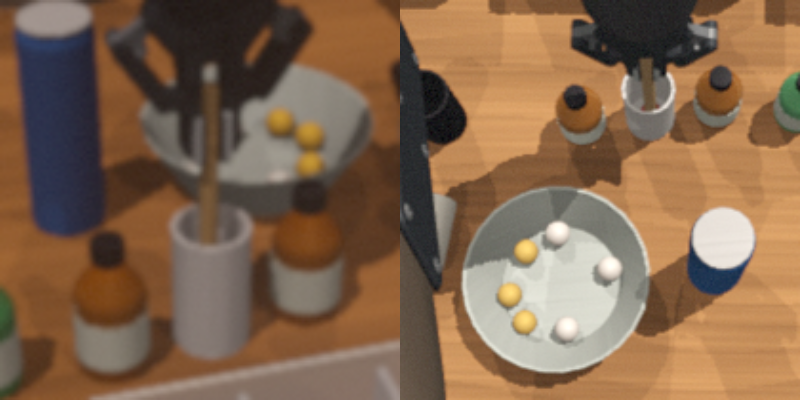

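The picture shows the stirrer standing in the amber can, all six beads in the bowl and the bottles untouched. I'll lower a little more, release and retreat.

Request:
{"method": "play_rows", "body": {"motion": "0 0 0 0 0 2 1;0 0 0 0 0 4 1;0 0 0 0 0 4 1;0 0 0 0 0 4 0.5;0 0 0 0 0 4 0;0 0 0 0 0 4 -0.5;0 0 0 0 0 4 -0.5;0 0 0 0 0 4 -0.5;0 0 0 0 0 4 -1;0 0 0 0 0 4 -1;0 0 0 0 0 4 -1;0 0 0 0 0 4 -1"}}

```text
time_s: 19.73
eef_pos: [0.6567, 0.0009, 0.1436]
tcp_rot: [0.004, 3.14, -0.008]
contact_force: [0.2, -0.2, -0.2]
opening: 0.0855
```

Request:
{"method": "play_rows", "body": {"motion": "0 0 0 0 0 -5 -1;0 0 0 0 0 -12 -1;0 0 0 0 0 -20 -1;0 0 0 0 0 -30 -1;0 0 0 0 0 -42 -1;0 0 0 0 0 -56 -1;0 0 0 0 0 -72 -1;0 0 0 0 0 -90 -1;0 0 0 0 0 -110 -1;0 0 0 0 0 -130 -1;0 0 0 0 0 -150 -1;0 0 0 0 0 -150 -1"}}

```text
time_s: 20.73
eef_pos: [0.6582, 0.0015, 0.3001]
tcp_rot: [0.003, 3.131, -0.007]
contact_force: [0.7, 0.4, 0.8]
opening: 0.0853
```

Request:
{"method": "play_rows", "body": {"motion": "0 0 0 0 0 0 -1;0 0 0 0 0 0 -1;0 0 0 0 0 0 -1;0 0 0 0 0 0 -1;0 0 0 0 0 0 -1;0 0 0 0 0 0 -1;0 0 0 0 0 0 -1;0 0 0 0 0 0 -1;0 0 0 0 0 0 -1;0 0 0 0 0 0 -1;0 0 0 0 0 0 -1;0 0 0 0 0 0 -1"}}

```text
time_s: 21.73
eef_pos: [0.6582, 0.0015, 0.3001]
tcp_rot: [0.003, 3.131, -0.007]
contact_force: [-0.5, -0.2, 1.1]
opening: 0.0856
```

Run:
```python
from h import *
from workcell import vision
a=[]
for n in("scene","top"):
    c=vision.read_camera(n)["img"][:,:,::-1];o=cv2.imread(f"pics/{n}0.png")
    a.append(cv2.resize(c[120:280,170:430] if n=="scene" else c[90:290,170:495],(400,246)))
cv2.imwrite("pics/e7.png",np.vstack([np.hstack(a)]))
# bottle/spray/mallet drift: caps and saturated labels in the scene view
c=vision.read_camera("scene")["img"][:,:,::-1]
for nm,img in(("start",cv2.imread("pics/scene0.png")),("now",c)):
    h=cv2.cvtColor(img,cv2.COLOR_BGR2HSV);out=[]
    for lo,hi,x0,x1,y0,y1 in(((100,100,60),(130,255,255),270,310,130,220),((35,80,30),(90,255,255),170,205,225,290),((35,80,30),(90,255,255),240,285,215,275)):
        m=cv2.inRange(h,lo,hi)[y0:y1,x0:x1];yy,xx=np.nonzero(m);out.append((round(xx.mean()+x0,1),round(yy.mean()+y0,1)))
    print(nm,out)
```

```text
start [(np.float64(286.9), np.float64(181.4)), (np.float64(186.9), np.float64(248.9)), (np.float64(262.3), np.float64(244.1))]
now [(np.float64(286.8), np.float64(181.4)), (np.float64(187.0), np.float64(249.0)), (np.float64(262.4), np.float64(244.0))]
```

View pics/e7.png

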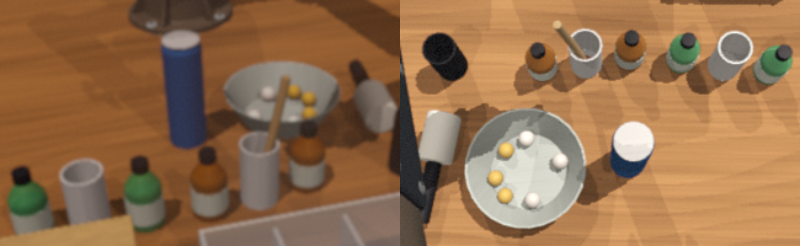

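The final view shows the stirrer free in the amber can, leaning on its rim, six beads in the bowl and everything else in place.

```bash
python3 -c "
from workcell import order;print(order.job_done())"
```

```text
the job is handed in; nothing more can be done
None
```

I took the stirrer out of the black can and stirred three clockwise turns at a radius of about 28 mm. The foot ran about 4 mm above the bowl's floor. I then stood the stirrer foot down in the can between the amber bottles, released it, lifted clear and handed the job in at about 22 s of the 72 s allowed.

My last checks were:
- **Stirrer:** the last picture shows it free in the amber can, leaning on the rim. I judged the lean by eye and did not measure it.
- **Beads:** all six are in the bowl. They had visibly shifted during the second turn, but I estimated this from the pictures and did not measure each bead.
- **Spray can and green bottles:** colour centroids in the scene view moved by at most 0.1 px from the start.
- **Amber bottles and mallet:** they look unmoved by eye only.

Measured contact forces stayed within a few newtons throughout. None of these checks failed; while stirring, the two camera views of the foot disagreed by 2 to 4 mm, within the margin needed.

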